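# Run a fingertip along the tube row to shut the flip-top lids

## Task

Shut the four flip-top sample tubes in the rack by running your fingertips along the row, folding the lids over one after another from the red lid to the last blue one, until all lie flat on their tubes. Be gentle with them, leave the rack standing where it is without lifting or shoving it, and do not disturb the other things on the bench.

Things in the scene. Friction and masses are not known exactly. Their poses are not given: they have to be found in the camera images.
- rack: white tube rack, loose, about 0.9 kg, 70 mm wide (x) by 224 mm long (y); origin at the centre of its underside, z up. Four flip-top tubes stand in a row on its sprung deck (gives up to 4 mm, about 11 N) at x = 0, y = -69 (red lid), -23, 23, 69 mm (blue lids). Heights above the bench: deck 46, tube rims 60, tops of closed lids 64, open lids up to 95 mm. Lids hinge on the -y side of their tubes and fold shut towards +y
- row_start (a point): point on the rack, on the axis of the tube with the red lid, at the height of the closed lid's top (64 mm above the bench); moves with the rack, not with the lid
- row_end (a point): the same point for the last tube (blue lid) at the other end of the row, 138 mm from row_start in the rack's +y direction
- lid0 (a joint): opening angle of the red lid (first tube): 0 shut flat, 1.57 upright. Hinge axis along the rack's x, 17 mm to -y of the tube's axis, 60 mm above the bench; lid 28 mm wide, 4 mm thick, 34 mm from hinge to tip. Slightly stiff: it stays where it is left; 1 to 3 N folds it
- lid1 (a joint): opening angle of the blue lid of tube 2 in the row, counted from the red one as 1: 0 shut flat, 1.57 upright. Hinge axis along the rack's x, 17 mm to -y of the tube's axis, 60 mm above the bench; lid 28 mm wide, 4 mm thick, 34 mm from hinge to tip. Slightly stiff: it stays where it is left; 1 to 3 N folds it
- lid2 (a joint): opening angle of the blue lid of tube 3 in the row, counted from the red one as 1: 0 shut flat, 1.57 upright. Hinge axis along the rack's x, 17 mm to -y of the tube's axis, 60 mm above the bench; lid 28 mm wide, 4 mm thick, 34 mm from hinge to tip. Slightly stiff: it stays where it is left; 1 to 3 N folds it
- lid3 (a joint): opening angle of the blue lid of tube 4 in the row, counted from the red one as 1: 0 shut flat, 1.57 upright. Hinge axis along the rack's x, 17 mm to -y of the tube's axis, 60 mm above the bench; lid 28 mm wide, 4 mm thick, 34 mm from hinge to tip. Slightly stiff: it stays where it is left; 1 to 3 N folds it
- vial_a: small closed vial, 24 mm across and 50 mm tall, green cap, standing near the rack. Not part of the job; origin at the centre of its underside
- vial_b: a second such vial, standing near the rack. Not part of the job; origin at the centre of its underside
- marker: marker pen lying flat near the rack, about 135 mm long and 12 mm thick, white with a blue cap. Not part of the job; origin at the centre of its underside
- bowl: steel bowl, 76 mm across, 35 mm tall, standing near the rack. Not part of the job; origin at the centre of its underside
- beaker: steel beaker, 52 mm across, 60 mm tall, standing near the rack. Not part of the job; origin at the centre of its underside
There are look-alikes about, which are no part of the job. What is shaped like the rack but pink or turquoise is not meant.

How it is judged (in metres and radians):
On the way, in this order (a step that is already met when the one before it is completed fails the run):
1. the red lid is folded shut (value of joint lid0 below 0.15 rad), for 0.05 s.
2. the lid of tube 2 is folded shut, after the one before it (value of joint lid1 below 0.15 rad), for 0.05 s.
3. the lid of tube 3 is folded shut, after the one before it (value of joint lid2 below 0.15 rad), for 0.05 s.
4. the lid of tube 4 is folded shut, after the one before it (value of joint lid3 below 0.15 rad), for 0.05 s.
At the end, for the whole second after the job is handed in: All four lids are shut to within 0.15 rad (tip about 5 mm up), and the rack stands upright and at rest within 20 mm of where it stood (value of joint each of lid0, lid1, lid2, lid3 below 0.15 rad and distance of rack from where it was at the start of the episode below 0.02 m and angle between rack's own z axis and vertical below 0.05 rad and linear speed of rack below 0.01 m/s); the robot touches nothing.
It fails at once if the rack is shoved more than 20 mm (distance of rack from where it was at the start of the episode above 0.02 m).
It fails at once if the rack is lifted (more than 8 mm) or tipped (more than 0.15 rad) (height (world z) of rack above 0.008 m or angle between rack's own z axis and vertical above 0.15 rad).
It fails at once if the tubes, lids or rack are pressed with more than 35 N (contact force between the fingers and rack above 35 N).
It fails at once if another thing on the bench is moved more than 20 mm (distance of any of vial_a, vial_b, marker, bowl, beaker from where it was at the start of the episode above 0.02 m).
It also fails if it takes over 42 s, if anything falls off the work surface, if the arm or the gripper's body presses on something with over 40 N, if the wrist force passes 120 N, or if a joint passes its speed limit or range.

## Robot

A 6-joint arm with a two-finger parallel gripper is mounted at the origin on the work surface. World frame = base frame: x ahead of the robot, y to its left, z up, the work surface at z = 0. Lengths are in mm, angles in rad, forces in N, time in s.
With the tool pointing down it reaches from about 350 to 975 mm from the base axis. Payload 7.1 kg.
Tool frame: the origin (TCP) lies on the mounting face of the last link; the fingertips stand 182 mm ahead of it and the grasp point (between the pads) lies 163 mm ahead of it (ctrl.finger_overhang is the distance from the TCP to the fingertips, in mm); z points along the fingers, y is the direction in which the jaws open and shut (so a half turn about z gives the same grasp; the last joint's range is limited). The gripper opens to 88 mm and grips with 3 to 60 N. Pads are 20 mm wide; open, the fingers measure 115 mm over their backs; the gripper's body (75 mm by 178 mm) begins 61 mm behind the grasp point.
Start: joints at [-1.211, 0.423, 1.63, -0, 1.089, -0.019], TCP at [231.145, -580.671, 404.675] pointing down, gripper open.
Joint ranges: [-3, 3], [-0.9, 2.11], [0.09, 2.58], [-1.31, 4.45], [0.11, 2.69], [-2.54, 2.54]. Speed limits (rad/s): [2.39, 2.39, 3.01, 3.14, 3.14, 3.14].

## Interface

Orientations are given as a rotation vector (axis times angle).
In Python, from workcell import ctrl, viewer, recognise gives the robot as it stands.
- The arm moves only by the shell command python3 -m handwheel 'ROWS'. ROWS is JSON, a list of rows, each an object of numbers: "gripper": the closure, from 0 (fully open) to 1 (shut); "tx", "ty", "tz": the shift along the tool's x, y, z in m; "rx", "ry", "rz": the turn, a rotation vector about the tool's x, y, z in degrees. In form: [{"gripper": .., "tx": .., "ty": .., "tz": .., "rx": .., "ry": .., "rz": ..}, ...]. A call has 1 to 8 rows; each row shifts and turns the commanded pose from where the row before left it, along the tool's axes as they then stand; what a row does not reach is not made up. A row lasts 1/8 s, in which the tool goes at most 62.5 mm and 10.7 degrees, less where a joint would pass 70% of its speed; a pose out of reach is approached as far as the arm can. A call with a gripper value outside its range is refused whole. The fingers move at their own pace and stop on an object; the grip force is fixed at half the most. Time passes only in rows, so rows that do not move let the fingers close. It gives the time, the measured TCP pose, the force and the opening at its end, in the units of the state.
- ctrl.get_obs(): the state, without advancing time (a new reading comes with each control period).
- viewer.get_image(name): name is "scene" or "top" or "wrist"; returns a dict with "image" (384x512x3 uint8, red, green, blue), "range_z" (384x512 float32, mm along the optical axis (not along the pixel's ray), 0 where there is no reading), "vfov" (degrees; the focal length in pixels is half the picture's height over the tangent of half this angle, whatever the lens; pixels are square), "cx", "cy" (the principal point, pixels), "k1" (the pictures are not rectified: a ray, as slopes to the right and down, at radius r is drawn at 1 + k1 r^2 times it, then the intrinsics apply), "extrinsics" (4x4, takes a point from world to camera coordinates); the wrist camera has in their place "T_tool_cam" (4x4, takes a point from camera to tool coordinates, whose origin is the TCP and whose axes are the flange's). Camera axes: x right, y up, looking along -z (the intrinsics and any distortion apply to the point x, -y, -z); pixel columns grow to the right and rows downward; lengths in mm; the calibration is good to about 2 mm. A picture is of the moment at which its call begins: read the wrist's pose just before it.
- ctrl.close_job(): hands the job in, once; it reports no verdict.
Trained networks look in a picture, given as the dict that the camera call returned (one of the last four; its "shot" number tells which), for a name from the list of things; names that differ only in an ending like _2 or _b are one class to them, and where a whole thing is asked for, a point or a joint stands for the part that bears it (a point fixed in the world has none). Each returns a list of dicts, best first, with "p" (0 to 1); they miss things now and then, are a little off and sometimes report something else, mostly with a low value. They report only what shows in the picture. A call takes as long as a camera call. They do not tell look-alikes from the thing itself.
- recognise(picture, name): "xy" ([column, row] as shares, 0 to 1, of the picture: columns of its width, rows of its height, amid what is visible of it).
The state is a dict: "t": time; "qpos": joint angles; "qvel": joint speeds; "joint_torque": joint torques, N m; "ee_pos": TCP position; "orientation": TCP orientation; "ft_force": force on the tool from outside, world axes, zero at the start; "moment": the same for the moment, N m; "width": finger opening in mm.
Only numpy, scipy, OpenCV 4.12 (cv2) and the standard library are available. Lean on these libraries where they do the work, as an engineer would, in place of code of your own. Each camera call takes 0.05 s, during which the arm holds its last target.

## Working session

There is one attempt and no reset: what is moved stays moved. The work goes in short steps, Python scripts to look and compute and a shell command to move; the robot and the scene stay as the last step left them, time stands still between calls to the robot, and variables do not carry over. Pictures are saved under pics/ and viewed, and the job is handed in when it is done.

```bash
mkdir -p pics; ls; cat > h.py <<'E'
import numpy as np, cv2
from workcell import ctrl, viewer, recognise
def save(p,n):
    cv2.imwrite('pics/%s.png'%n, cv2.cvtColor(p['image'],cv2.COLOR_RGB2BGR))
def ext(p,obs=None):
    if 'extrinsics' in p: return np.linalg.inv(np.array(p['extrinsics']))
    T=np.eye(4);T[:3,:3]=cv2.Rodrigues(np.array(obs['orientation'],float))[0];T[:3,3]=obs['ee_pos']
    return T@np.array(p['T_tool_cam'])
def cloud(p,obs=None):
    d=p['range_z'];h,w=d.shape
    f=h/2/np.tan(np.radians(p['vfov'])/2)
    u,v=np.meshgrid(np.arange(w)+0.,np.arange(h)+0.)
    K=np.array([[f,0,p['cx']],[0,f,p['cy']],[0,0,1]])
    n=cv2.undistortPoints(np.stack([u.ravel(),v.ravel()],1)[:,None],K,np.array([p['k1'],0,0,0.]))[:,0]
    z=d.ravel()
    P=np.stack([n[:,0]*z,-n[:,1]*z,-z,np.ones_like(z)],1)
    W=(ext(p,obs)@P.T).T[:,:3]; W[z==0]=np.nan
    return W.reshape(h,w,3)
E
python3 - <<'E'
from h import *
o=ctrl.get_obs();print(o)
for n in ['scene','top','wrist']:
    p=viewer.get_image(n);save(p,n+'0')
    print(n,{k:p[k] for k in p if k not in('image','range_z')})
    for t in ['rack','vial_a','marker','bowl','beaker','lid0','row_start']:
        print(t,[(round(r['p'],2),np.round(np.array(r['xy'])*[512,384])) for r in recognise(p,t)])
    c=cloud(p,o); np.save(n+'0.npy',c)
E
```

```text
pics
{'t': 0.0, 'qpos': array([-1.21099111e+00,  4.23837526e-01,  1.63066557e+00, -2.38035929e-05,
        1.08857917e+00, -1.89807025e-02]), 'qvel': array([-8.32435430e-04, -2.96465464e-04, -7.14792264e-04, -1.00028423e-03,
        4.16734732e-04, -9.83222969e-05]), 'joint_torque': array([ 1.32330510e-04, -5.44628334e+01, -2.73661208e+01,  6.42985781e-02,
        2.27952772e-02, -1.17882505e-04]), 'ee_pos': array([ 231.05898912, -580.43340898,  403.91315359]), 'orientation': array([-3.08397532e+00, -5.91186185e-01,  4.29250662e-04]), 'ft_force': array([-0.05149474,  0.42775126,  0.26249703]), 'moment': array([ 0.03165754, -0.00069882,  0.02029156]), 'width': 87.77116669840507}
scene {'vfov': 46.26949450403274, 'cx': 259.72194248353946, 'cy': 189.728271116532, 'k1': 0.05877738257068309, 'extrinsics': array([[ 8.73858584e-01,  4.86150525e-01, -5.37045678e-03,
        -4.45086982e+02],
       [-2.70617984e-01,  4.95554989e-01,  8.25343056e-01,
         7.65859912e+01],
       [ 4.03902316e-01, -7.19779772e-01,  5.64606056e-01,
        -1.37566320e+03],
       [ 0.00000000e+00,  0.00000
[... 1789 characters left out ...]
9.]))]
row_start [(0.8, array([164., 185.])), (0.69, array([367., 261.])), (0.57, array([298., 156.]))]
wrist {'vfov': 61.63619883092169, 'cx': 245.47201237738616, 'cy': 191.99413910580213, 'k1': 0.030086479450717945, 'T_tool_cam': array([[ 9.42125189e-04,  9.67603952e-01,  2.52471194e-01,
         6.82511646e+01],
       [ 9.99999484e-01, -1.00763477e-03,  1.30179925e-04,
         7.11368184e-01],
       [ 3.80361363e-04,  2.52470941e-01, -9.67604402e-01,
         1.94124095e+01],
       [ 0.00000000e+00,  0.00000000e+00,  0.00000000e+00,
         1.00000000e+00]]), 'shot': 3}
rack [(0.6, array([28., 25.]))]
vial_a []
marker []
bowl []
beaker []
lid0 []
row_start [(0.62, array([29., 27.]))]
```

View pics/scene0.png

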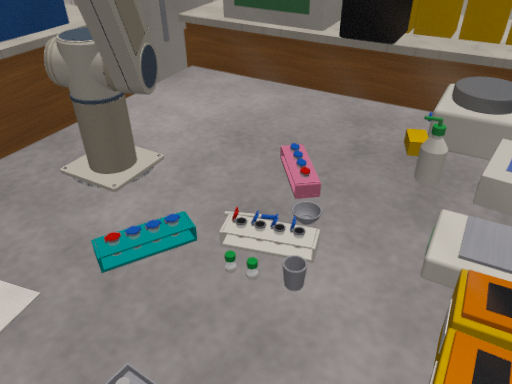

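View pics/top0.png

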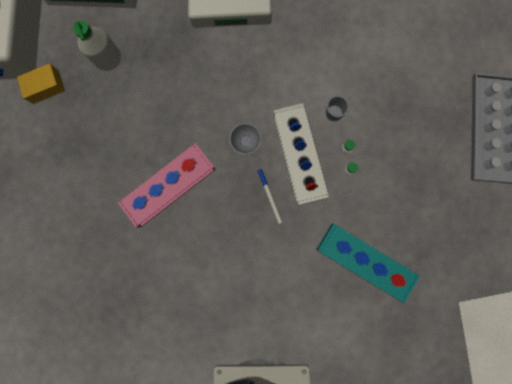

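```bash
python3 - <<'E'
from h import *
im=cv2.imread('pics/top0.png');cv2.imwrite('pics/topcrop.png',cv2.resize(im[90:240,220:380],None,fx=4,fy=4,interpolation=cv2.INTER_CUBIC)[:600])
im=cv2.imread('pics/scene0.png');cv2.imwrite('pics/scenecrop.png',cv2.resize(im[180:310,190:340],None,fx=4,fy=4,interpolation=cv2.INTER_CUBIC))
c=np.load('top0.npy')
for u,v in [(299,143),(307,166),(309,188),(297,156),(245,138),(268,192),(351,166),(335,110)]: print(u,v,c[v,u].round(1))
E
```

```text
299 143 [601.6 -89.6  92.3]
307 166 [ 553.9 -107.3   73.3]
309 188 [ 504.9 -110.1   77.2]
297 156 [581.4 -87.7  45.8]
245 138 [634.1  31.9   4.7]
268 192 [503.6 -20.9  13.2]
351 166 [ 556.4 -208.8   47.8]
335 110 [ 699.3 -184.3    4.1]
```

View pics/topcrop.png

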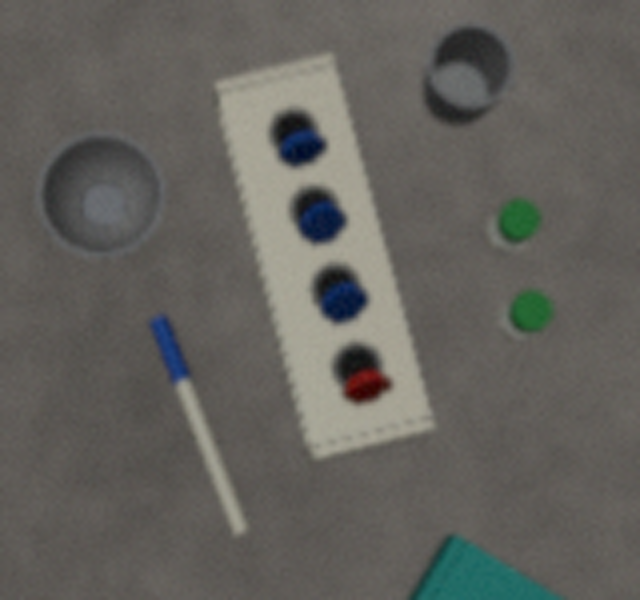

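View pics/scenecrop.png

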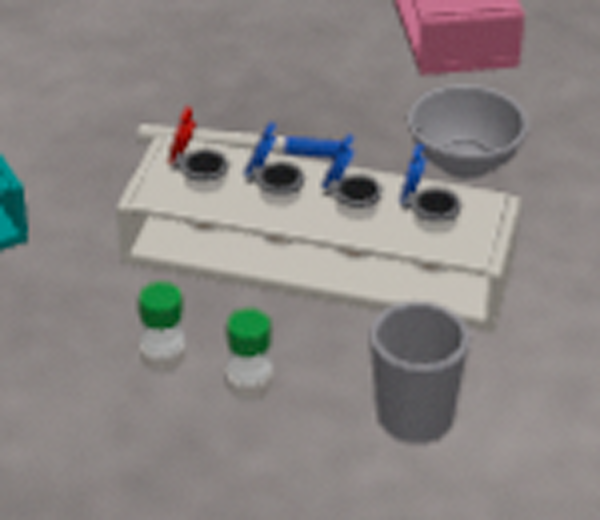

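```bash
python3 - <<'E'
from h import *
c=np.load('top0.npy');im=cv2.cvtColor(cv2.imread('pics/top0.png'),cv2.COLOR_BGR2HSV)
m=np.zeros(c.shape[:2],bool);m[95:215,265:330]=1
# rack pixels: deck by height
s=m&(c[...,2]>38)&(c[...,2]<52)
P=c[s][:,:2].astype(np.float32);r=cv2.minAreaRect(P);print('deck',r,cv2.boxPoints(r),np.median(c[s][:,2]),s.sum())
s=m&(c[...,2]>30)
P=c[s][:,:2].astype(np.float32);r=cv2.minAreaRect(P);print('all',r,P.mean(0))
ss=m&(np.nanmin(np.stack([c[...,2]]),0)>-30)
g=(c[...,2]<4)&m;print('table z',np.median(c[g][:,2]))
blue=m&(im[...,0]>100)&(im[...,0]<130)&(im[...,1]>120)
red=m&((im[...,0]<8)|(im[...,0]>170))&(im[...,1]>120)
for nm,b in(('b',blue),('r',red)):
    n,l,st,ce=cv2.connectedComponentsWithStats(b.astype(np.uint8))
    for i in range(1,n):
        if st[i,4]>10:
            Q=c[l==i]; print(nm,ce[i].round(),st[i,4],Q.min(0).round(),Q.max(0).round())
E
```

```text
deck ((596.038818359375, -124.00482177734375), (224.8529815673828, 129.05035400390625), 13.27196979522705) [[ 471.80182   -87.01318 ]
 [ 501.4284   -212.61676 ]
 [ 720.2758   -160.99646 ]
 [ 690.64923   -35.392883]] 46.30554609243802 2353
all ((596.1506958007812, -124.47926330566406), (224.8529815673828, 130.02528381347656), 13.27196979522705) [587.44336 -96.41943]
table z 0.4199963066005239
b [295. 126.] 62 [nan nan nan] [nan nan nan]
b [300. 145.] 76 [nan nan nan] [nan nan nan]
b [305. 164.] 72 [ 548. -113.   58.] [570. -93.  95.]
r [311. 185.] 60 [ 503. -125.   56.] [ 520. -105.   97.]<stdin>:9: RuntimeWarning: All-NaN slice encountered
```

View pics/wrist0.png

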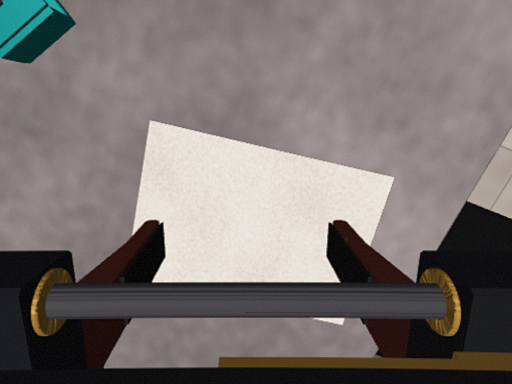

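```bash
python3 - <<'E'
from h import *
c=np.load('top0.npy')
m=np.zeros(c.shape[:2],bool);m[95:215,265:330]=1
s=(m&(c[...,2]>42)).astype(np.uint8)
n,l,st,ce=cv2.connectedComponentsWithStats(s)
i=1+np.argmax(st[1:,4]);k=(l==i)&(c[...,2]<52);P=c[k]
r=cv2.minAreaRect(P[:,:2].astype(np.float32));print(r)
a=np.radians(13.27) ;e=np.array([np.cos(a),np.sin(a)]);f=np.array([np.sin(a),-np.cos(a)])
ctr=np.array(r[0]);print(np.percentile((P[:,:2]-ctr)@e,[1,99]),np.percentile((P[:,:2]-ctr)@f,[1,99]))
A=c[m&(c[...,2]>62)]
q=np.c_[(A[:,:2]-ctr)@f,(A[:,:2]-ctr)@e,A[:,2]]
for h in(-86,-40,6,52):
    s=q[(q[:,1]>h-25)&(q[:,1]<h+17)];print(h,len(s));print(s[np.argsort(-s[:,2])][:25:3].round(0).tolist())
E
```

```text
((589.37109375, -95.75382995605469), (224.83319091796875, 70.88433837890625), 13.338157653808594)
[-110.7559012   109.57742126] [-34.8402755   34.68740049]
-86 78
[[5.0, -79.0, 97.0], [5.0, -81.0, 94.0], [4.0, -79.0, 94.0], [-1.0, -79.0, 93.0], [-6.0, -80.0, 92.0], [1.0, -82.0, 90.0], [-4.0, -83.0, 89.0], [-10.0, -83.0, 88.0], [-4.0, -76.0, 87.0]]
-40 93
[[3.0, -30.0, 95.0], [-4.0, -30.0, 94.0], [3.0, -31.0, 93.0], [-2.0, -32.0, 92.0], [7.0, -32.0, 91.0], [7.0, -34.0, 90.0], [3.0, -33.0, 89.0], [-8.0, -30.0, 88.0], [1.0, -34.0, 86.0]]
6 102
[[-3.0, 15.0, 95.0], [4.0, 16.0, 93.0], [-0.0, 17.0, 93.0], [2.0, 17.0, 91.0], [-4.0, 18.0, 91.0], [-8.0, 13.0, 89.0], [4.0, 15.0, 88.0], [-10.0, 12.0, 87.0], [-1.0, 12.0, 86.0]]
52 83
[[5.0, 56.0, 96.0], [1.0, 57.0, 95.0], [-4.0, 54.0, 94.0], [-3.0, 57.0, 93.0], [-2.0, 59.0, 91.0], [-8.0, 54.0, 89.0], [5.0, 54.0, 88.0], [1.0, 53.0, 87.0], [-7.0, 59.0, 87.0]]
```

```bash
python3 -m handwheel '[{"gripper":1,"rz":8.36},{"gripper":1,"tx":0.035,"ty":-0.039},{"gripper":1,"tx":0.035,"ty":-0.039},{"gripper":1,"tx":0.035,"ty":-0.039},{"gripper":1,"tx":0.035,"ty":-0.039},{"gripper":1,"tx":0.035,"ty":-0.039},{"gripper":1,"tx":0.035,"ty":-0.039},{"gripper":1,"tx":0.035,"ty":-0.039}]'
cat > st.py <<'E'
from h import *
import sys
o=ctrl.get_obs();ctr=np.array([589.4,-95.75]);a=np.radians(13.34)
e=np.array([np.cos(a),np.sin(a)]);f=np.array([np.sin(a),-np.cos(a)])
d=np.array(o['ee_pos'])[:2]-ctr;R=cv2.Rodrigues(np.array(o['orientation'],float))[0]
print('t',round(o['t'],2),'s(along) %.1f lat %.1f tipz %.1f'%(d@e,d@f,o['ee_pos'][2]-182),'yaw',np.degrees(np.arctan2(R[1,0],R[0,0])).round(2),'down',R[:,2].round(3),'w',round(o['width'],1),'F',np.round(o['ft_force'],1))
for n in sys.argv[1:]:
    cam=n.split('_')[0];p=viewer.get_image(cam);save(p,n)
E
python3 st.py
```

```text
t 1.2 s(along) -460.5 lat 389.2 tipz 222.7 yaw 21.7 down [ 0. -0. -1.] w 87.5 F [ 0.1  0.2 -0. ]$[0]: bad value
```

```bash
python3 -m handwheel '[{"gripper":1.0,"tx":0.0,"ty":0.0,"tz":0.0,"rx":0.0,"ry":0.0,"rz":8.36}]'; python3 st.py
```

```text
t: 1.32
ee_pos: [231.1, -580.7, 404.7]
orientation: [3.121, 0.36, -0.0]
ft_force: [0.9, -0.2, 0.2]
width: 81.2
t 1.32 s(along) -460.5 lat 389.2 tipz 222.7 yaw 13.16 down [-0. -0. -1.] w 81.2 F [ 0.9 -0.2  0.2]
```

```bash
python3 -m handwheel '[{"gripper":1,"tx":0.035,"ty":-0.039,"tz":0,"rx":0,"ry":0,"rz":0},{"gripper":1,"tx":0.035,"ty":-0.039,"tz":0,"rx":0,"ry":0,"rz":0},{"gripper":1,"tx":0.035,"ty":-0.039,"tz":0,"rx":0,"ry":0,"rz":0},{"gripper":1,"tx":0.035,"ty":-0.039,"tz":0,"rx":0,"ry":0,"rz":0},{"gripper":1,"tx":0.035,"ty":-0.039,"tz":0,"rx":0,"ry":0,"rz":0},{"gripper":1,"tx":0.035,"ty":-0.039,"tz":0,"rx":0,"ry":0,"rz":0},{"gripper":1,"tx":0.035,"ty":-0.039,"tz":0,"rx":0,"ry":0,"rz":0},{"gripper":1,"tx":0.035,"ty":-0.039,"tz":0,"rx":0,"ry":0,"rz":0}]'; python3 st.py
```

```text
t: 2.33
ee_pos: [432.2, -211.0, 405.0]
orientation: [3.12, 0.365, 0.001]
ft_force: [1.1, -0.4, -1.0]
width: 1.8
t 2.33 s(along) -179.5 lat 75.8 tipz 223.0 yaw 13.33 down [ 0.001 -0.    -1.   ] w 1.8 F [ 1.1 -0.4 -1. ]
```

```bash
python3 -m handwheel '[{"gripper":1,"tx":0.021,"ty":-0.025,"tz":0.033,"rx":0,"ry":0,"rz":0},{"gripper":1,"tx":0.021,"ty":-0.025,"tz":0.033,"rx":0,"ry":0,"rz":0},{"gripper":1,"tx":0.021,"ty":-0.026,"tz":0.032,"rx":0,"ry":0,"rz":0},{"gripper":1,"tx":0,"ty":0,"tz":0,"rx":0,"ry":0,"rz":0}]'; python3 st.py scene_1 wrist_1
```

```text
t: 2.82
ee_pos: [475.2, -122.4, 304.8]
orientation: [-3.118, -0.369, 0.006]
ft_force: [-0.8, 0.8, 0.3]
width: 0.2
t 2.83 s(along) -117.3 lat -0.4 tipz 122.8 yaw 13.52 down [-0.004  0.001 -1.   ] w 0.2 F [-0.8  0.8  0.3]
```

```bash
python3 - <<'E'
import cv2
im=cv2.imread('pics/scene_1.png');cv2.imwrite('pics/sc1.png',cv2.resize(im[130:290,190:350],None,fx=3.7,fy=3.7,interpolation=cv2.INTER_CUBIC))
E
```

```text
(no output)
```

View pics/sc1.png

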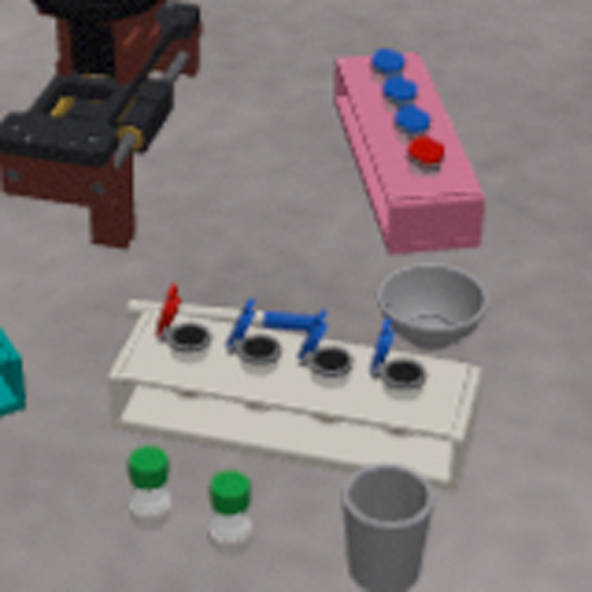

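View pics/wrist_1.png

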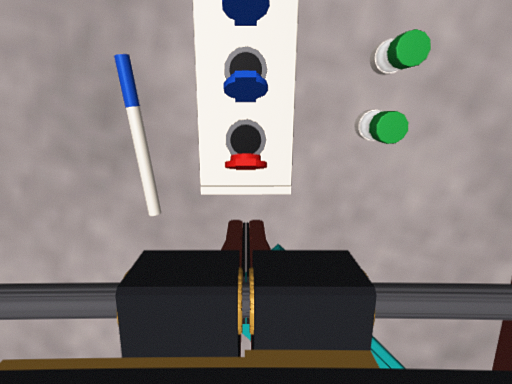

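```bash
python3 -m handwheel '[{"gripper":1,"tx":0,"ty":0,"tz":0.018,"rx":0,"ry":0,"rz":0},{"gripper":1,"tx":0,"ty":0,"tz":0.019,"rx":0,"ry":0,"rz":0},{"gripper":1,"tx":0.010,"ty":0,"tz":0,"rx":0,"ry":0,"rz":0},{"gripper":1,"tx":0.010,"ty":0,"tz":0,"rx":0,"ry":0,"rz":0},{"gripper":1,"tx":0,"ty":0,"tz":0,"rx":0,"ry":0,"rz":0}]'; python3 st.py scene_2 wrist_2
```

```text
t: 3.55
ee_pos: [496.2, -119.6, 270.9]
orientation: [3.119, 0.365, 0.004]
ft_force: [0.1, 0.1, 0.7]
width: 0.1
t 3.55 s(along) -96.2 lat 1.7 tipz 88.9 yaw 13.36 down [ 0.003 -0.001 -1.   ] w 0.1 F [0.1 0.1 0.7]
```

```bash
python3 - <<'E'
import cv2
im=cv2.imread('pics/scene_2.png');cv2.imwrite('pics/sc2.png',cv2.resize(im[130:290,190:350],None,fx=3.7,fy=3.7,interpolation=cv2.INTER_CUBIC))
E
```

```text
(no output)
```

View pics/sc2.png

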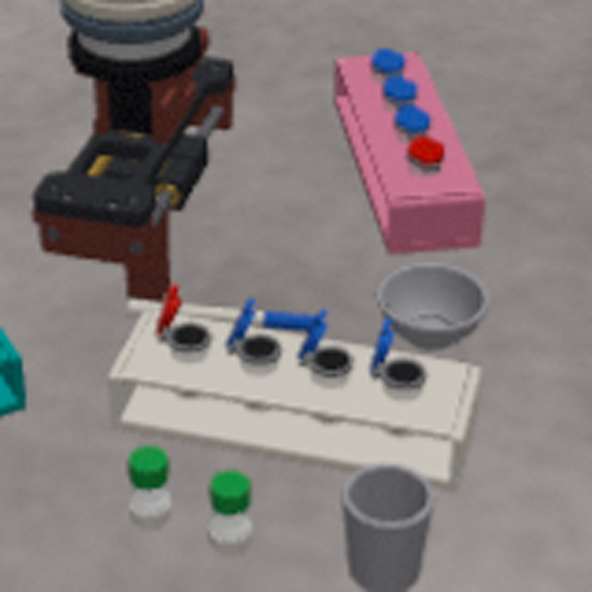

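View pics/wrist_2.png

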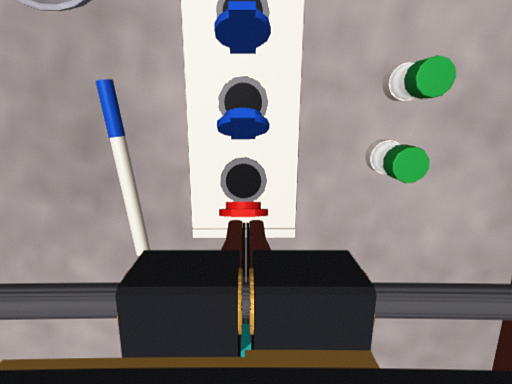

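```bash
python3 -m handwheel '[{"gripper":1,"tx":0.006,"ty":-0.001,"tz":0,"rx":0,"ry":0,"rz":0},{"gripper":1,"tx":0.0055,"ty":0,"tz":0.002,"rx":0,"ry":0,"rz":0},{"gripper":1,"tx":0.006,"ty":0,"tz":0.004,"rx":0,"ry":0,"rz":0},{"gripper":1,"tx":0.005,"ty":0,"tz":0.005,"rx":0,"ry":0,"rz":0},{"gripper":1,"tx":0.004,"ty":0,"tz":0.006,"rx":0,"ry":0,"rz":0},{"gripper":1,"tx":0.001,"ty":0,"tz":0.0035,"rx":0,"ry":0,"rz":0}]'; python3 st.py wrist_3
python3 -m handwheel '[{"gripper":1,"tx":0.001,"ty":0,"tz":0.003,"rx":0,"ry":0,"rz":0},{"gripper":1,"tx":0,"ty":0,"tz":0,"rx":0,"ry":0,"rz":0}]'; python3 st.py scene_3 wrist_3
```

```text
t: 4.4
ee_pos: [521.5, -112.0, 248.6]
orientation: [-3.12, -0.365, 0.001]
ft_force: [0.8, -0.3, -0.8]
width: 0.6
t 4.4 s(along) -69.8 lat 0.1 tipz 66.6 yaw 13.35 down [-0.  0. -1.] w 0.6 F [ 0.8 -0.3 -0.8]
t: 4.7
ee_pos: [522.2, -111.8, 246.1]
orientation: [-3.12, -0.365, 0.0]
ft_force: [-0.1, -0.5, 2.0]
width: 0.6
t 4.7 s(along) -69.1 lat 0.2 tipz 64.1 yaw 13.34 down [-0.  0. -1.] w 0.6 F [-0.1 -0.5  2. ]
```

```bash
python3 - <<'E'
import cv2
im=cv2.imread('pics/scene_3.png');cv2.imwrite('pics/sc3.png',cv2.resize(im[190:270,200:340],None,fx=5,fy=5,interpolation=cv2.INTER_CUBIC))
E
```

```text
(no output)
```

View pics/sc3.png

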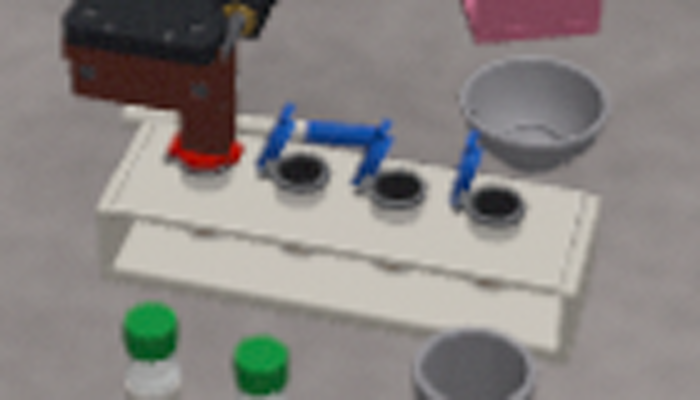

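View pics/wrist_3.png

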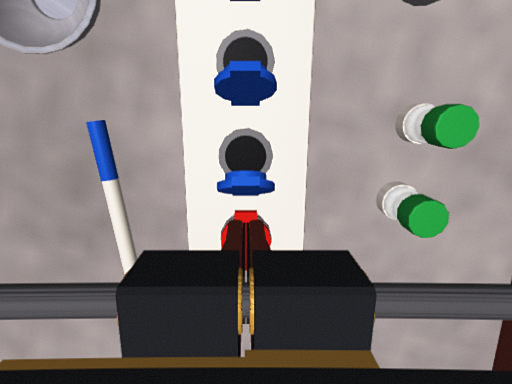

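```bash
python3 -m handwheel '[{"gripper":1,"tx":0,"ty":0,"tz":-0.012,"rx":0,"ry":0,"rz":0},{"gripper":1,"tx":0,"ty":0,"tz":-0.0115,"rx":0,"ry":0,"rz":0},{"gripper":1,"tx":0.0095,"ty":0,"tz":0,"rx":0,"ry":0,"rz":0},{"gripper":1,"tx":0.008,"ty":0,"tz":0,"rx":0,"ry":0,"rz":0}]'; python3 st.py wrist_4
python3 -m handwheel '[{"gripper":1,"tx":0.006,"ty":0,"tz":0,"rx":0,"ry":0,"rz":0},{"gripper":1,"tx":0.0055,"ty":0,"tz":0.002,"rx":0,"ry":0,"rz":0},{"gripper":1,"tx":0.006,"ty":0,"tz":0.004,"rx":0,"ry":0,"rz":0},{"gripper":1,"tx":0.005,"ty":0,"tz":0.005,"rx":0,"ry":0,"rz":0},{"gripper":1,"tx":0.004,"ty":0,"tz":0.006,"rx":0,"ry":0,"rz":0},{"gripper":1,"tx":0.001,"ty":0,"tz":0.0035,"rx":0,"ry":0,"rz":0},{"gripper":1,"tx":0.001,"ty":0,"tz":0.003,"rx":0,"ry":0,"rz":0},{"gripper":1,"tx":0,"ty":0,"tz":0,"rx":0,"ry":0,"rz":0}]'; python3 st.py scene_5 wrist_5
```

```text
t: 5.3
ee_pos: [540.2, -107.7, 270.1]
orientation: [3.12, 0.365, 0.002]
ft_force: [0.9, 0.2, -0.6]
width: 0.4
t 5.3 s(along) -50.7 lat 0.2 tipz 88.1 yaw 13.34 down [ 0.001 -0.    -1.   ] w 0.4 F [ 0.9  0.2 -0.6]
t: 6.35
ee_pos: [566.9, -101.2, 246.1]
orientation: [-3.12, -0.365, 0.001]
ft_force: [-1.4, -0.3, 1.7]
width: 0.6
t 6.35 s(along) -23.1 lat 0.2 tipz 64.1 yaw 13.34 down [-0.001  0.    -1.   ] w 0.6 F [-1.4 -0.3  1.7]
```

```bash
python3 - <<'E'
import cv2
im=cv2.imread('pics/scene_5.png');cv2.imwrite('pics/sc5.png',cv2.resize(im[190:270,200:340],None,fx=5,fy=5,interpolation=cv2.INTER_CUBIC))
E
```

```text
(no output)
```

View pics/sc5.png

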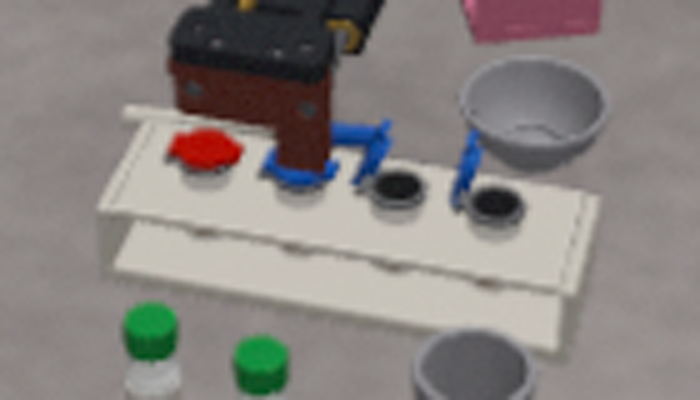

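View pics/wrist_5.png

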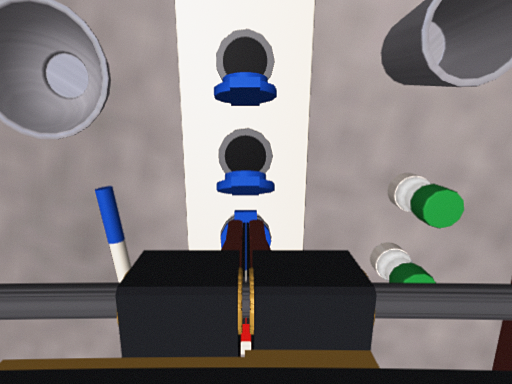

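Red and lid 2 lie flat, the rack has not moved and the alignment is unchanged (column 246). I'll repeat the same fold for lid 3.

```bash
python3 -m handwheel '[{"gripper":1,"tx":0,"ty":0,"tz":-0.012,"rx":0,"ry":0,"rz":0},{"gripper":1,"tx":0,"ty":0,"tz":-0.0115,"rx":0,"ry":0,"rz":0},{"gripper":1,"tx":0.0095,"ty":0,"tz":0,"rx":0,"ry":0,"rz":0},{"gripper":1,"tx":0.008,"ty":0,"tz":0,"rx":0,"ry":0,"rz":0}]'
python3 -m handwheel '[{"gripper":1,"tx":0.006,"ty":0,"tz":0,"rx":0,"ry":0,"rz":0},{"gripper":1,"tx":0.0055,"ty":0,"tz":0.002,"rx":0,"ry":0,"rz":0},{"gripper":1,"tx":0.006,"ty":0,"tz":0.004,"rx":0,"ry":0,"rz":0},{"gripper":1,"tx":0.005,"ty":0,"tz":0.005,"rx":0,"ry":0,"rz":0},{"gripper":1,"tx":0.004,"ty":0,"tz":0.006,"rx":0,"ry":0,"rz":0},{"gripper":1,"tx":0.001,"ty":0,"tz":0.0035,"rx":0,"ry":0,"rz":0},{"gripper":1,"tx":0.001,"ty":0,"tz":0.003,"rx":0,"ry":0,"rz":0},{"gripper":1,"tx":0,"ty":0,"tz":0,"rx":0,"ry":0,"rz":0}]'; python3 st.py scene_6 wrist_6
```

```text
t: 6.95
ee_pos: [584.9, -97.0, 270.1]
orientation: [3.12, 0.365, 0.002]
ft_force: [0.8, 0.1, 0.3]
width: 0.6
t: 7.95
ee_pos: [611.7, -90.6, 246.1]
orientation: [-3.12, -0.365, 0.001]
ft_force: [-0.9, -0.8, 2.2]
width: 0.8
t 7.95 s(along) 22.9 lat 0.1 tipz 64.1 yaw 13.34 down [-0.001  0.    -1.   ] w 0.8 F [-0.9 -0.8  2.2]
```

```bash
python3 - <<'E'
import cv2
im=cv2.imread('pics/scene_6.png');cv2.imwrite('pics/sc6.png',cv2.resize(im[190:270,200:340],None,fx=5,fy=5,interpolation=cv2.INTER_CUBIC))
E
```

```text
(no output)
```

View pics/sc6.png

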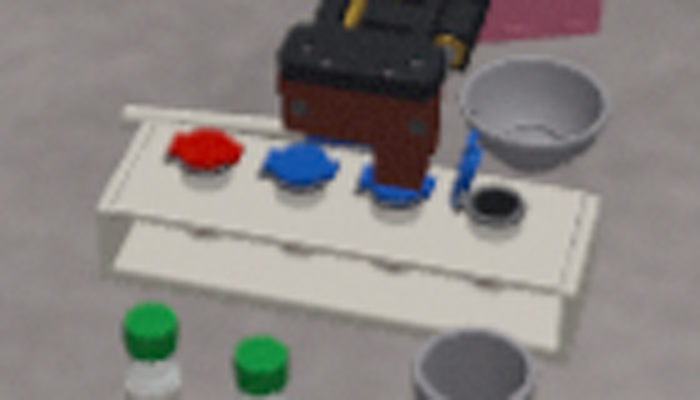

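View pics/wrist_6.png

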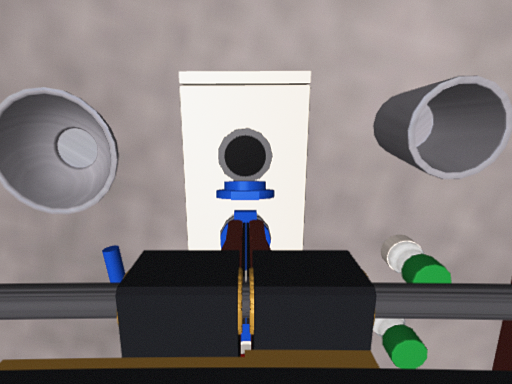

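Lids 1–3 are flat. Lid 4 stands more upright, but it is still 15 mm ahead of the fingers, so the same fold works.

```bash
python3 -m handwheel '[{"gripper":1,"tx":0,"ty":0,"tz":-0.012,"rx":0,"ry":0,"rz":0},{"gripper":1,"tx":0,"ty":0,"tz":-0.0115,"rx":0,"ry":0,"rz":0},{"gripper":1,"tx":0.0095,"ty":0,"tz":0,"rx":0,"ry":0,"rz":0},{"gripper":1,"tx":0.008,"ty":0,"tz":0,"rx":0,"ry":0,"rz":0}]'
python3 -m handwheel '[{"gripper":1,"tx":0.006,"ty":0,"tz":0,"rx":0,"ry":0,"rz":0},{"gripper":1,"tx":0.0055,"ty":0,"tz":0.002,"rx":0,"ry":0,"rz":0},{"gripper":1,"tx":0.006,"ty":0,"tz":0.004,"rx":0,"ry":0,"rz":0},{"gripper":1,"tx":0.005,"ty":0,"tz":0.005,"rx":0,"ry":0,"rz":0},{"gripper":1,"tx":0.004,"ty":0,"tz":0.006,"rx":0,"ry":0,"rz":0},{"gripper":1,"tx":0.001,"ty":0,"tz":0.0035,"rx":0,"ry":0,"rz":0},{"gripper":1,"tx":0.001,"ty":0,"tz":0.003,"rx":0,"ry":0,"rz":0},{"gripper":1,"tx":0,"ty":0,"tz":0,"rx":0,"ry":0,"rz":0}]'; python3 st.py
python3 -m handwheel '[{"gripper":1,"tx":0,"ty":0,"tz":-0.012,"rx":0,"ry":0,"rz":0},{"gripper":1,"tx":0,"ty":0,"tz":-0.04,"rx":0,"ry":0,"rz":0},{"gripper":1,"tx":-0.03,"ty":0,"tz":-0.05,"rx":0,"ry":0,"rz":0},{"gripper":1,"tx":-0.05,"ty":0,"tz":-0.03,"rx":0,"ry":0,"rz":0},{"gripper":1,"tx":-0.05,"ty":0,"tz":0,"rx":0,"ry":0,"rz":0},{"gripper":1,"tx":-0.05,"ty":0,"tz":0,"rx":0,"ry":0,"rz":0},{"gripper":1,"tx":0,"ty":0,"tz":0,"rx":0,"ry":0,"rz":0}]'; python3 st.py scene_7 wrist_7 top_7
```

```text
t: 8.55
ee_pos: [629.7, -86.4, 270.1]
orientation: [3.12, 0.365, 0.002]
ft_force: [-0.6, -0.7, 0.7]
width: -0.0
t: 9.55
ee_pos: [656.5, -80.0, 246.1]
orientation: [-3.12, -0.365, 0.001]
ft_force: [-0.8, -0.2, 1.9]
width: 0.4
t 9.55 s(along) 68.9 lat 0.1 tipz 64.1 yaw 13.34 down [-0.  0. -1.] w 0.4 F [-0.8 -0.2  1.9]
t: 10.42
ee_pos: [478.6, -121.8, 379.1]
orientation: [-3.121, -0.362, 0.001]
ft_force: [0.7, -0.5, -0.1]
width: 0.5
t 10.43 s(along) -113.8 lat -0.2 tipz 197.1 yaw 13.25 down [-0.001  0.    -1.   ] w 0.5 F [ 0.7 -0.5 -0.1]
```

```bash
python3 - <<'E'
from h import *
im=cv2.imread('pics/scene_7.png');cv2.imwrite('pics/sc7.png',cv2.resize(im[190:290,200:340],None,fx=5,fy=5,interpolation=cv2.INTER_CUBIC))
o=ctrl.get_obs();p=viewer.get_image('wrist');c=cloud(p,o)
ctr=np.array([589.4,-95.75]);a=np.radians(13.34)
e=np.array([np.cos(a),np.sin(a)]);f=np.array([np.sin(a),-np.cos(a)])
q=c.reshape(-1,3);s=(q[:,:2]-ctr)@e;l=(q[:,:2]-ctr)@f
for t in(-69,-23,23,69):
    k=(abs(s-t)<18)&(abs(l)<14)&(q[:,2]<110);
    print(t,k.sum(),np.percentile(q[k,2],[2,50,98]).round(1) if k.any() else '')
k=(abs(l)<50)&(q[:,2]>40)&(q[:,2]<52)&(abs(s)<130)
if k.any(): print('deck s',np.percentile(s[k],[.5,99.5]),'lat',np.percentile(l[k],[.5,99.5]))
E
```

```text
-69 1149 [45.4 64.1 65.8]
-23 1249 [45.4 64.1 66. ]
23 1409 [45.7 64.1 66. ]
69 0 
deck s [-112.68197683   48.51239966] lat [-33.84099799  35.22438577]
```

View pics/sc7.png

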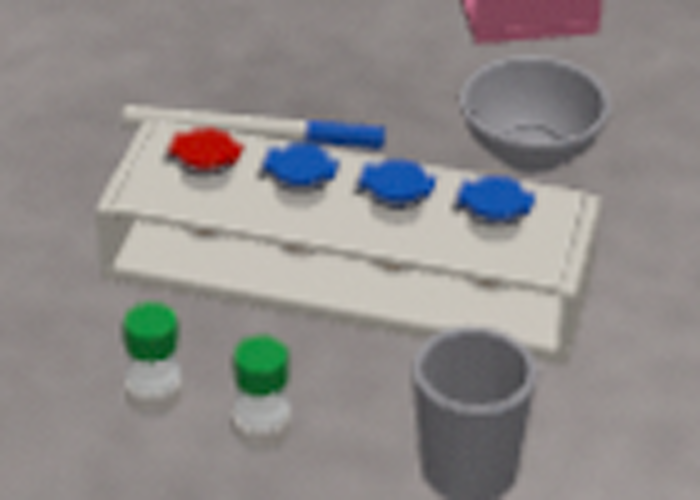

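View pics/wrist_7.png

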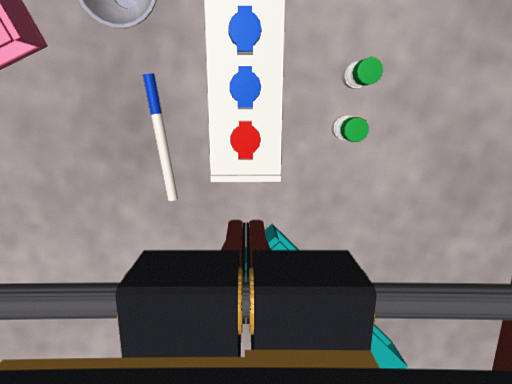

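```bash
python3 - <<'E'
from h import *
p=viewer.get_image('scene');c=cloud(p)
ctr=np.array([589.4,-95.75]);a=np.radians(13.34)
e=np.array([np.cos(a),np.sin(a)]);f=np.array([np.sin(a),-np.cos(a)])
q=c.reshape(-1,3);s=(q[:,:2]-ctr)@e;l=(q[:,:2]-ctr)@f
for t in(-69,-23,23,69):
    k=(abs(s-t)<18)&(abs(l)<14)&(q[:,2]>52);print(t,k.sum(),np.percentile(q[k,2],[50,100]).round(1))
ctrl.close_job()
E
```

```text
-69 1164 [464.9 541.4]
-23 124 [63.  67.8]
23 125 [63.  66.6]
69 128 [62.9 66.3]
the job is handed in; nothing more can be done
```

All four lids are folded shut, in order from the red one to the last blue one. I handed the job in at about 10.5 s of the 42 s allowed. I closed the gripper, lined it up with the row and folded each lid from near its tip in a shallow arc. Each one ended with a press of about 2 N at closed-lid height.

**Lids:** In the last wrist picture, the first three lids measure about 64 mm high, which is their closed height. The fourth was outside that view. The scene camera put lids 2–4 at about 63 mm, no point above 68 mm, and its picture shows all four flat.

**Rack and other things:** The rack's edges agree with the starting fit to about 1–2 mm. The vials, marker, bowl and beaker look untouched in the pictures, but I did not re-measure them. The arm was well clear of everything, with the fingertips at about 197 mm.

**Checks that failed or disagreed:**
- The last scene-camera height for the red lid was meaningless (465 mm) because the arm was in the line of sight. For that lid I rely on the wrist reading and the scene picture.
- My first move call was refused because its rows did not list every key; nothing moved.

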